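# Kit the sensor mounting parts

### The job

Lay out the four parts of the sensor kit, each flat (same side up as it lies now) in the middle of its own station: the steel block on the plate with the four corner studs, squared up with the plate's edges; the D connector nearest to the robot in the square tray; the thick hex spacer in the round dish; and the memory stick in the oblong tray, lengthwise. Leave the thin spacer and the cap screw where they lie.

Things in the scene. Friction and masses are not known exactly. Their poses are not given: they have to be found in the camera images.
- steel_block: Plain ground steel block, 25 x 50 x 20 mm (x, y, z), two small dark holes in its top, 0.18 kg. Loose. Origin at the centre of its underside; y along its length, z up. Grip it across its 25 mm width (x).
- d_connector: D-shaped cable connector with a grey metal shell: a flat body 15 mm tall, 30 g. Loose, lying flat; other connectors that stand further off, at the back or the far side of the bench, are not part of the kit. Origin near its middle, on the underside; the solid shell spans x -14 to +20 mm and y -16 to +16 mm; z up. Grip it across x, 3 mm to the +x side of the origin, near y = 0.
- memory_stick: Memory stick with a metal plug, lying flat, 18 x 53 x 8 mm (x, y, z), 12 g. Loose. Origin at the centre of its underside; y along its length, z up. Grip it across x.
- thick_spacer: Thick brass hexagonal spacer lying on its side, 40 mm long (y), 16 mm wide (x), 14 mm tall, 60 g, a dark bore at each end. Loose. Origin at the centre of its underside; y along its length, z up. Grip it across x; it does not roll.
- stud_plate: Station for the block: flat aluminium plate, 70 x 70 mm, 4 mm thick, with four steel studs 8 mm in diameter standing 10 mm above the plate near the corners (x, y = +-29 mm). Fixed. Origin at the centre of its underside on the bench, x and y along its edges, z up; the block rests at z = 4 mm.
- square_tray: Station for the connector: shallow square grey plastic tray, 66 x 66 mm outside, walls 4 mm thick, rim 8 mm above the bench, floor 4 mm above the bench. Fixed. Origin at the centre of its underside, x and y along its edges, z up.
- round_dish: Station for the thick spacer: shallow round steel dish, 76 mm across the rim, wall 3 mm, rim 8 mm above the bench, floor 4 mm above the bench. Fixed. Origin at the centre of its underside, z up.
- long_tray: Station for the memory stick: shallow oblong grey plastic tray, 90 x 58 mm outside (x, y), walls 4 mm thick, rim 8 mm above the bench, floor 4 mm above the bench. Fixed. Origin at the centre of its underside, x along its length, z up.
- thin_spacer: Thin brass hexagonal spacer with a threaded end, 9 x 42 x 8 mm: little more than half as thick as the kit's spacer. Loose; not part of the kit, stays where it is. Origin at the centre of its underside, y along its length.
- cap_screw: Steel socket head cap screw lying on its side, 44 mm long, head 12 mm. Loose; not part of the kit, stays where it is. Origin at mid-length on its underside, y along its length.

How it is judged:
At the end, for the whole second after the job is handed in: All four parts released and at rest, flat (within 0.12 rad) on the floors of their own stations, origins within 15 mm (horizontally) of the station centres; block within 0.3 rad of parallel to the plate's edges, memory stick within 0.3 rad of the oblong tray's length (horizontal distance between steel_block and stud_plate below 0.015 m and z of steel_block in the frame of stud_plate between 0.001 and 0.008 m and linear speed of each of steel_block, d_connector, thick_spacer, memory_stick below 0.01 m/s and angle between each of steel_block, d_connector, thick_spacer, memory_stick's own z axis and vertical below 0.12 rad and (angle between the y axis of steel_block and the x axis of stud_plate, either way round below 0.3 rad or angle between the y axis of steel_block and the y axis of stud_plate, either way round below 0.3 rad) and horizontal distance between d_connector and square_tray below 0.015 m and z of d_connector in the frame of square_tray between 0.001 and 0.008 m and horizontal distance between thick_spacer and round_dish below 0.015 m and z of thick_spacer in the frame of round_dish between 0.001 and 0.008 m and horizontal distance between memory_stick and long_tray below 0.015 m and z of memory_stick in the frame of long_tray between 0.001 and 0.008 m and angle between the y axis of memory_stick and the x axis of long_tray, either way round below 0.3 rad); the robot touches nothing.
It fails at once if the thin spacer was moved by more than 15 mm (distance of thin_spacer from where it was at the start of the episode above 0.015 m).
It fails at once if the cap screw was moved by more than 15 mm (distance of cap_screw from where it was at the start of the episode above 0.015 m).
It also fails if it takes over 134 s, if anything falls off the work surface, if the arm or the gripper's body presses on something with over 40 N, if the wrist force passes 120 N, or if a joint passes its speed limit or range.

### The arm

A 7-joint arm with a two-finger parallel gripper is mounted at the origin on a cart in front of the work surface, level with it; the furniture and walls round the work are solid. World frame = base frame: x ahead of the robot, y to its left, z up, the work surface at z = 0. Lengths are in m, angles in rad, forces in N, time in s.
With the tool pointing down it reaches from about 0.35 to 0.9 m from the base axis. Payload 8.1 kg.
Tool frame: the origin (TCP) lies midway between the tips of the shut fingers; the grasp point (between the pads) lies ctrl.grasp_offset behind it (ctrl.grasp_offset is the distance from the TCP to the grasp point, in m); z points along the fingers, y is the direction in which the jaws open and shut (so a half turn about z gives the same grasp; the last joint's range is limited). The gripper opens to 85 mm and grips with 20 to 120 N. Pads are 22 mm wide; open, the fingers measure 114 mm over their backs; the gripper's body (76 mm by 85 mm) begins 54 mm behind the grasp point. The pads swing forward as they close: fully open they stand 13 mm farther back than shut.
Start: joints at [-1.372, 0.434, 0.025, 1.573, -0.012, 1.134, -0.075], TCP at [0.186, 0.597, 0.231] pointing down, gripper open.
Joint ranges: [-2.62, 2.62], [-0.44, 2.09], [-1.27, 1.32], [0.08, 2.57], [-1.32, 4.46], [0.12, 2], [-2.74, 2.74]. Speed limits (rad/s): [2.22, 2.22, 3.01, 3.01, 3.14, 3.14, 3.14].

### API

Orientations are given as a unit quaternion [x, y, z, w].
In Python, from rig import ctrl gives the robot as it stands.
- The arm moves only by the shell command python3 -m creep 'ROWS'. ROWS is JSON, a list of rows, each a list of 7 numbers: the shift along the tool's x, y, z in m, then the turn, a rotation vector about the tool's x, y, z in rad, then the gripper's target within -1 to 1 (shut at 1, half-way at 0, fully open at -1). A call has 1 to 20 rows; each row is the pose to reach, as a shift and turn from the pose commanded when the call began, along the tool's axes at that moment; what a row does not reach only later rows make up. A row lasts 1/12 s, in which the tool goes at most 41.7 mm and 7.16 degrees, less where a joint would pass 70% of its speed; a pose out of reach is approached as far as the arm can. A call with a gripper value outside its range is refused whole. The fingers move at their own pace and stop on an object; the grip force is fixed at half the most. Time passes only in rows, so rows that repeat a pose let the fingers close. It gives the time, the measured TCP pose, the force and the opening at its end, in the units of the state.
- ctrl.sense(): the state, without advancing time (a new reading comes with each control period).
- ctrl.get_image(name): name is "scene" or "top"; returns a dict with "color" (400x640x3 uint8, red, green, blue), "mtx" (3x3 intrinsics, pixels), "k1" (the pictures are not rectified: a ray, as slopes to the right and down, at radius r is drawn at 1 + k1 r^2 times it, then the intrinsics apply), "camera_from_world" (4x4, takes a point from world to camera coordinates). Camera axes: x right, y up, looking along -z (the intrinsics and any distortion apply to the point x, -y, -z); pixel columns grow to the right and rows downward; lengths in m; the calibration is good to about 2 mm. A picture is of the moment at which its call begins. There is no depth.
- ctrl.hand_in(): hands the job in, once; it reports no verdict.
The state is a dict: "clock": time; "joint_positions": joint angles; "qvel": joint speeds; "joint_torque": joint torques, N m; "tcp_pos": TCP position; "orientation": TCP orientation; "wrist_force": force on the tool from outside, world axes, zero at the start; "moment": the same for the moment, N m; "finger_gap": opening from 0.0 (shut) to 1.0 (fully open).
Only numpy, scipy, OpenCV 4.12 (cv2) and the standard library are available. Lean on these libraries where they do the work, as an engineer would, in place of code of your own. Each camera call takes 0.05 s, during which the arm holds its last target. There are 200 camera calls.

## Working session

There is one attempt and no reset: what is moved stays moved. The work goes in short steps, Python scripts to look and compute and a shell command to move; the robot and the scene stay as the last step left them, time stands still between calls to the robot, and variables do not carry over. Pictures are saved under pics/ and viewed, about 12 in all and at most 16, crops included, and the job is handed in when it is done.

```bash
mkdir -p pics; ls; python3 - <<'E'
from rig import ctrl
import cv2
for n in("top","scene"):
    d=ctrl.get_image(n); cv2.imwrite(f"pics/{n}0.png",d["color"][...,::-1]); print(n,d["mtx"].tolist(),d["k1"],d["camera_from_world"].round(3).tolist())
print(ctrl.sense(),ctrl.grasp_offset)
E
```

```text
pics
top [[433.4670586475346, 0.0, 323.0117684845402], [0.0, 433.4670586475346, 197.96947044900824], [0.0, 0.0, 1.0]] -0.023248691992476245 [[-0.003, -1.0, -0.018, 0.009], [0.984, -0.006, 0.176, -0.509], [-0.176, -0.017, 0.984, -1.512], [0.0, 0.0, 0.0, 1.0]]
scene [[476.2978831167369, 0.0, 316.7886903409775], [0.0, 476.2978831167369, 192.12240451621827], [0.0, 0.0, 1.0]] -0.07923361225862104 [[0.46, -0.888, -0.022, -0.255], [0.466, 0.22, 0.857, -0.289], [-0.756, -0.404, 0.514, -1.213], [0.0, 0.0, 0.0, 1.0]]
{'clock': 0.1, 'joint_positions': array([-1.37158814,  0.43517203,  0.02498217,  1.57401376, -0.01163584,
        1.1340049 , -0.0750938 ]), 'qvel': array([-0.00135652, -0.00335573,  0.0012879 , -0.00162309,  0.00108666,
        0.00101939, -0.00164337]), 'joint_torque': array([ 2.09083824e-03, -6.71753740e+01,  1.02757003e+00, -3.16897953e+01,
        1.57817651e-02,  7.22818397e-03,  3.16734918e-05]), 'tcp_pos': array([0.18568662, 0.59629624, 0.23058995]), 'orientation': array([ 1.50374608e-01,  9.88628823e-01, -7.24082622e-04, -5.77597554e-05]), 'wrist_force': array([ 0.43018329, -0.31837758,  0.33011065]), 'moment': array([0.04813986, 0.05115424, 0.00011158]), 'finger_gap': 1.0012646749346685} 0.0187
```

View pics/top0.png

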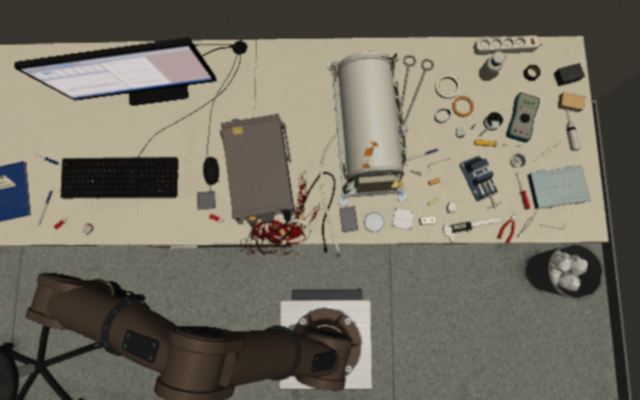

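View pics/scene0.png

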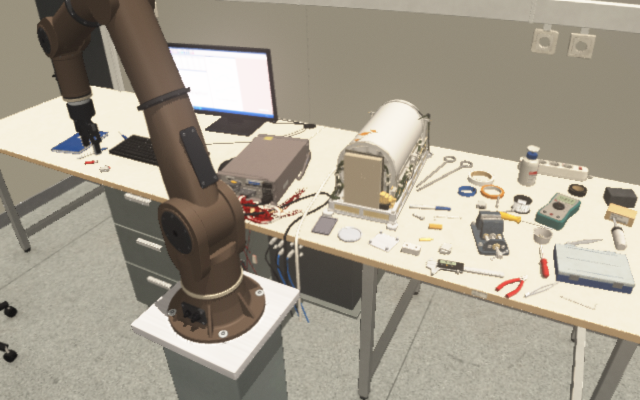

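```bash
python3 - <<'E'
import cv2
t=cv2.imread("pics/top0.png");s=cv2.imread("pics/scene0.png")
cv2.imwrite("pics/t1.png",cv2.resize(t[145:245,330:470],None,fx=5.7,fy=5.7,interpolation=2))
cv2.imwrite("pics/s1.png",cv2.resize(s[185:295,300:460],None,fx=5,fy=5,interpolation=2))
E
```

```text
(no output)
```

View pics/t1.png

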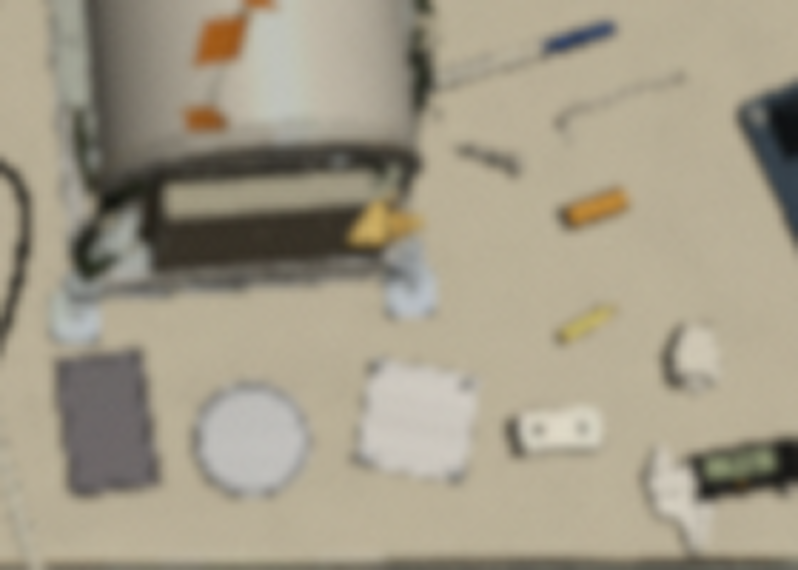

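View pics/s1.png

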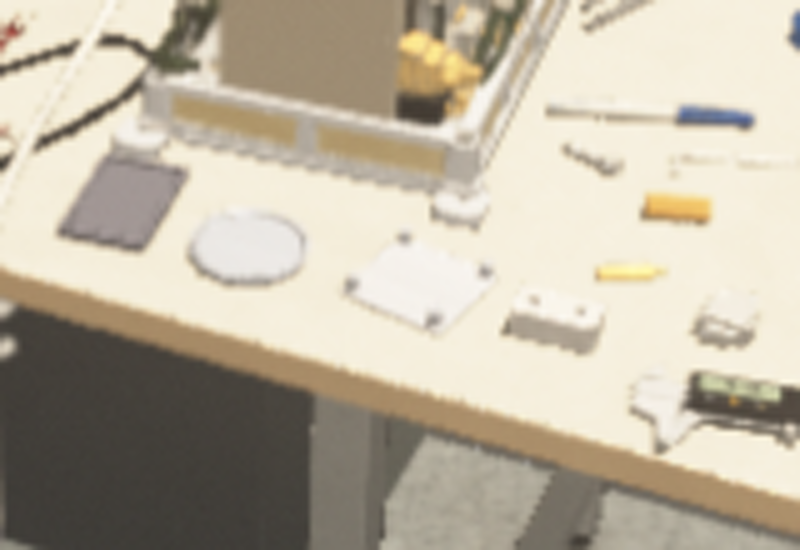

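```bash
python3 - <<'E'
import cv2,numpy as np
t=cv2.imread("pics/top0.png");s=cv2.imread("pics/scene0.png")
r=lambda a,f:cv2.resize(a,None,fx=f,fy=f,interpolation=2)
a=r(t[180:245,190:230],7);b=r(t[200:245,30:110],5);c=r(s[145:185,70:150],5)
W=np.zeros((470,800,3),np.uint8);W[:455,:280]=a;W[:225,300:700]=b;W[240:440,300:700]=c
cv2.imwrite("pics/m.png",W)
E
```

```text
(no output)
```

View pics/m.png

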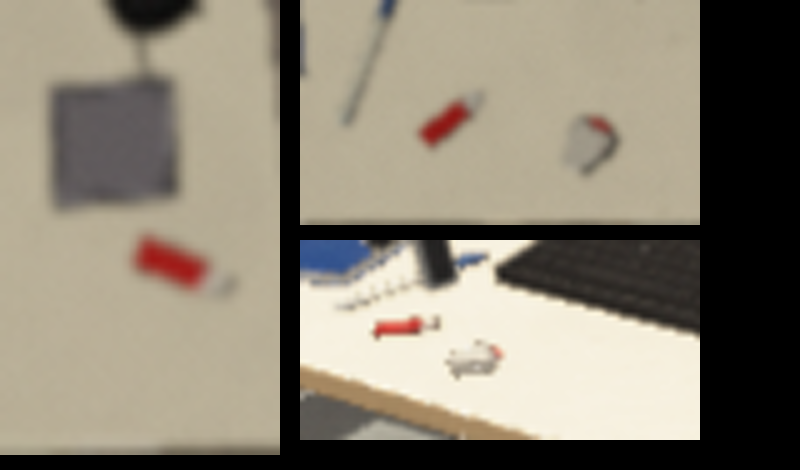

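```bash
cat > h.py <<'E'
import numpy as np,cv2
from rig import ctrl
from scipy.spatial.transform import Rotation as R
def ray(d,uv):
    M=d["mtx"];q=cv2.undistortPoints(np.array([[uv]],float),M,np.array([d["k1"],0,0,0]))[0,0]
    T=d["camera_from_world"];A=T[:3,:3];o=-A.T@T[:3,3]
    return o,A.T@np.array([q[0],-q[1],-1])
def w(d,uv,z):
    o,v=ray(d,uv);return o+v*(z-o[2])/v[2]
def px(d,p):
    T=d["camera_from_world"];c=T[:3,:3]@p+T[:3,3];a,b=c[0]/-c[2],-c[1]/-c[2];r=1+d["k1"]*(a*a+b*b);M=d["mtx"]
    return np.array([M[0,0]*a*r+M[0,2],M[1,1]*b*r+M[1,2]])
E
python3 - <<'E'
from h import *
d=ctrl.get_image("top")
im=d["color"].astype(int)
f=5.7
def T(a,b):return (330+(a+.5)/f-.5,145+(b+.5)/f-.5)
def L(a,b):return (190+(a+.5)/7-.5,180+(b+.5)/7-.5)
def Q(a,b):return (30+(a-300+.5)/5-.5,200+(b+.5)/5-.5)
P={'long':(T(107,422),.008),'l_c1':(T(60,360),.008),'l_c2':(T(140,350),.008),'l_c3':(T(157,480),.008),'l_c4':(T(70,492),.008),
'dish':(T(252,438),.008),'dishL':(T(195,438),.008),'dishR':(T(311,438),.008),
'plate':(T(417,419),.004),'s1':(T(375,367),.014),'s2':(T(467,381),.014),'s3':(T(456,477),.014),'s4':(T(359,459),.014),
'bh1':(T(538,430),.02),'bh2':(T(582,429),.02),'blkTR':(T(600,408),.02),'blkBR':(T(600,448),.02),'blkTL':(T(515,413),.02),'blkBL':(T(520,453),.02),
'thickL':(T(562,217),.007),'thickR':(T(628,200),.007),'thinL':(T(560,337),.004),'thinR':(T(613,308),.004),'dcon':(T(692,356),.015),
'cap':(T(490,160),.005),
'sq':(L(114,144),.008),'q1':(L(50,87),.008),'q2':(L(172,80),.008),'q3':(L(177,192),.008),'q4':(L(56,208),.008),
'stkA':(L(137,252),.008),'stkB':(L(235,284),.004),'stkc':(L(170,262),.008),
'far_stkA':(Q(425,140),.008),'far_stkB':(Q(478,98),.004),'far_con':(Q(590,145),.015)}
for k,(u,z) in P.items():
    p=w(d,u,z);print(k,np.round(u,1),p.round(4),round(float(np.hypot(*p[:2])),3))
E
```

```text
long [348.4 218.6] [ 0.4382 -0.0854  0.008 ] 0.446
l_c1 [340.1 207.7] [ 0.4785 -0.0558  0.008 ] 0.482
l_c2 [354.1 206. ] [ 0.4847 -0.1072  0.008 ] 0.496
l_c3 [357.1 228.8] [ 0.4009 -0.1167  0.008 ] 0.418
l_c4 [341.9 230.9] [ 0.3935 -0.0613  0.008 ] 0.398
dish [373.8 221.4] [ 0.4274 -0.1777  0.008 ] 0.463
dishL [363.8 221.4] [ 0.4276 -0.1414  0.008 ] 0.45
dishR [384.1 221.4] [ 0.4272 -0.2153  0.008 ] 0.478
plate [402.7 218.1] [ 0.4395 -0.2839  0.004 ] 0.523
s1 [395.4 209. ] [ 0.4718 -0.2567  0.014 ] 0.537
s2 [411.5 211.4] [ 0.4624 -0.3149  0.014 ] 0.559
s3 [409.6 228.3] [ 0.4011 -0.3056  0.014 ] 0.504
s4 [392.6 225.1] [ 0.4129 -0.2446  0.014 ] 0.48
bh1 [424. 220.] [ 0.43   -0.3575  0.02  ] 0.559
bh2 [431.7 219.9] [ 0.4304 -0.3853  0.02  ] 0.578
blkTR [434.9 216.2] [ 0.4438 -0.3973  0.02  ] 0.596
blkBR [434.9 223.2] [ 0.4183 -0.3961  0.02  ] 0.576
blkTL [419.9 217. ] [ 0.4409 -0.3434  0.02  ] 0.559
blkBL [420.8 224.1] [ 0.4154 -0.3455  0.02  ] 0.54
thickL [428.2 182.7] [ 0.5704 -0.3819  0.007 ] 0.686
thickR [439.8 179.7] [ 0.5814 -0.4252  0.007 ] 0.72
thinL [427.8 203.7] [ 0.4921 -0.3777  0.004 ] 0.62
thinR [437.1 198.6] [ 0.5108 -0.4127  0.004 ] 0.657
dcon [451. 207.] [ 0.4775 -0.4587  0.015 ] 0.662
cap [415.6 172.7] [ 0.6091 -0.3373  0.005 ] 0.696
sq [205.9 200.1] [0.5099 0.4402 0.008 ] 0.674
q1 [196.7 192. ] [0.5408 0.4759 0.008 ] 0.72
q2 [214.1 191. ] [0.5442 0.4108 0.008 ] 0.682
q3 [214.9 207. ] [0.484  0.4056 0.008 ] 0.632
q4 [197.6 209.3] [0.4759 0.4695 0.008 ] 0.669
stkA [209.1 215.6] [0.4523 0.4255 0.008 ] 0.621
stkB [223.1 220.1] [0.4356 0.3741 0.004 ] 0.574
stkc [213.9 217. ] [0.4469 0.4078 0.008 ] 0.605
far_stkA [ 54.6 227.6] [0.41   1.0028 0.008 ] 1.083
far_stkB [ 65.2 219.2] [0.4418 0.9681 0.004 ] 1.064
far_con [ 87.6 228.6] [0.4052 0.873  0.015 ] 0.962
```

```bash
cat >> h.py <<'E'
def plan(*wps):
    s=ctrl.sense();p=s["tcp_pos"];A=R.from_quat(s["orientation"])
    print("t%.2f tcp"%s["clock"],p.round(4),"gap %.3f"%s["finger_gap"],"phi %.1f"%np.degrees(np.arctan2(A.as_matrix()[1,1],A.as_matrix()[0,1])),"q",s["joint_positions"].round(2))
    for x,y,z,ph in wps:
        a=np.radians(ph);Y=np.array([np.cos(a),np.sin(a),0]);Z=np.array([0,0,-1.])
        B=R.from_matrix(np.c_[np.cross(Y,Z),Y,Z])
        print((x,y,z,ph),A.inv().apply(np.array([x,y,z])-p).round(4).tolist(),(A.inv()*B).as_rotvec().round(3).tolist())
E
python3 - <<'E'
from h import *
plan((.35,.5,.2,30),(.444,.40,.08,-18))
E
```

```text
t0.15 tcp [0.1857 0.5964 0.2307] gap 1.001 phi 72.7 q [-1.37  0.44  0.02  1.57 -0.01  1.13 -0.08]
(0.35, 0.5, 0.2, 30) [-0.1855, -0.0431, 0.0308] [-0.001, 0.001, 0.745]
(0.444, 0.4, 0.08, -18) [-0.305, -0.1105, 0.1509] [-0.001, 0.001, 1.583]
```

```bash
python3 - <<'E'
from h import *
d=ctrl.get_image("top");s=ctrl.get_image("scene")
for z in (0,.06,.1,.14):
    p=w(d,(232,217),z);print(z,p.round(3),px(s,p).round(1),w(d,(222,125),z).round(3),px(s,w(d,(222,125),z)).round(1))
t=cv2.resize(d["color"][195:245,195:255],None,fx=7,fy=7,interpolation=2);u=cv2.resize(s["color"][130:210,195:275],None,fx=4.375,fy=4.375,interpolation=2)
cv2.imwrite("pics/box.png",np.hstack([t,u])[...,::-1])
E
```

```text
0 [0.448 0.343 0.   ] [217.5 193.7] [0.804 0.393 0.   ] [260.3 151. ]
0.06 [0.44  0.329 0.06 ] [217.  180.9] [0.782 0.378 0.06 ] [259.4 140.5]
0.1 [0.434 0.32  0.1  ] [216.7 172. ] [0.768 0.367 0.1  ] [258.8 133.2]
0.14 [0.429 0.31  0.14 ] [216.3 162.7] [0.753 0.357 0.14 ] [258.2 125.6]
```

View pics/box.png

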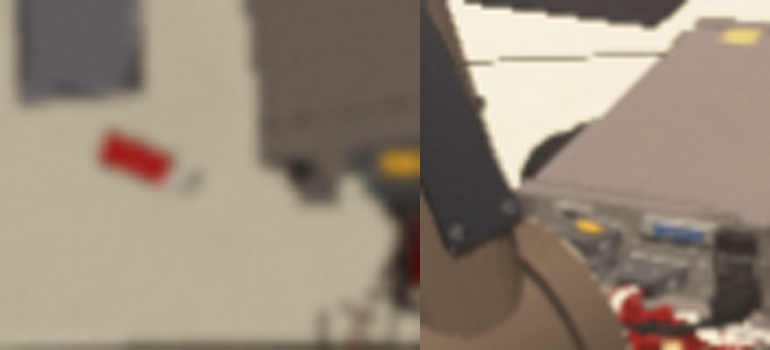

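```bash
python3 -m creep '[[-0.1,-0.03,0,0,0,0.4,-1],[-0.2,-0.06,0,0,0,0.8,-1],[-0.3,-0.11,0.05,0,0,1.58,0],[-0.305,-0.11,0.13,0,0,1.583,0],[-0.305,-0.11,0.13,0,0,1.583,0],[-0.305,-0.11,0.13,0,0,1.583,0],[-0.305,-0.11,0.13,0,0,1.583,0],[-0.305,-0.11,0.13,0,0,1.583,0],[-0.305,-0.11,0.13,0,0,1.583,0],[-0.305,-0.11,0.13,0,0,1.583,0],[-0.305,-0.11,0.13,0,0,1.583,0],[-0.305,-0.11,0.13,0,0,1.583,0],[-0.305,-0.11,0.13,0,0,1.583,0],[-0.305,-0.11,0.13,0,0,1.583,0],[-0.305,-0.11,0.13,0,0,1.583,0],[-0.305,-0.11,0.13,0,0,1.583,0],[-0.305,-0.11,0.13,0,0,1.583,0],[-0.305,-0.11,0.13,0,0,1.583,0]]'
python3 - <<'E'
from h import *
plan((.444,.40,.002,-18))
d=ctrl.get_image("top");s=ctrl.get_image("scene")
t=cv2.resize(d["color"][185:245,185:245],None,fx=6.5,fy=6.5,interpolation=2);u=cv2.resize(s["color"][100:200,90:190],None,fx=3.9,fy=3.9,interpolation=2)
cv2.imwrite("pics/a1.png",np.hstack([t,u])[...,::-1])
E
```

```text
clock: 1.75
tcp_pos: [0.4443, 0.4011, 0.1014]
orientation: [0.809, 0.588, 0.0, -0.0]
wrist_force: [0.3, 0.1, 0.3]
finger_gap: 0.504
t1.75 tcp [0.4443 0.4011 0.1014] gap 0.504 phi -17.9 q [-1.13  0.55  0.44  1.81 -0.3   0.85 -0.85]
(0.444, 0.4, 0.002, -18) [-0.0012, 0.0, 0.0994] [-0.0, -0.0, 0.001]
```

```bash
python3 -m creep '[[-0.001,0,0.04,0,0,0,0],[-0.001,0,0.075,0,0,0,0],[-0.001,0,0.09,0,0,0,0],[-0.001,0,0.1,0,0,0,0],[-0.001,0,0.1,0,0,0,0],[-0.001,0,0.1,0,0,0,1],[-0.001,0,0.1,0,0,0,1],[-0.001,0,0.1,0,0,0,1],[-0.001,0,0.1,0,0,0,1],[-0.001,0,0.1,0,0,0,1],[-0.001,0,0.1,0,0,0,1],[-0.001,0,0.1,0,0,0,1],[-0.001,0,0.1,0,0,0,1],[-0.001,0,0.1,0,0,0,1]]'
python3 - <<'E'
from h import *
print(ctrl.sense()["wrist_force"])
plan((.444,.40,.2,-18),(.40,.2,.25,-50),(.4394,-.0853,.15,-85))
E
```

```text
clock: 3.02
tcp_pos: [0.4447, 0.4007, 0.0025]
orientation: [0.809, 0.588, 0.001, -0.0]
wrist_force: [0.0, -0.8, 6.8]
finger_gap: 0.185
[ 0.03187443 -0.83984908  6.8278151 ]
t3.02 tcp [0.4447 0.4007 0.0025] gap 0.185 phi -18.0 q [-1.07  0.69  0.37  1.87 -0.38  0.65 -0.79]
(0.444, 0.4, 0.2, -18) [-0.0005, -0.0003, -0.1975] [0.001, -0.002, 0.0]
(0.4, 0.2, 0.25, -50) [-0.2042, 0.0197, -0.2479] [0.0, -0.002, 0.559]
(0.4394, -0.0853, 0.15, -85) [-0.4635, 0.1452, -0.1482] [-0.0, -0.002, 1.169]
```

```bash
python3 -m creep '[[0,0,-0.03,0,0,0,1],[0,0,-0.07,0,0,0,1],[0,0,-0.11,0,0,0,1],[0,0,-0.15,0,0,0,1],[0,0,-0.2,0,0,0,1],[-0.04,0.005,-0.24,0,0,0.1,1],[-0.08,0.01,-0.248,0,0,0.2,1],[-0.12,0.012,-0.248,0,0,0.3,1],[-0.16,0.015,-0.248,0,0,0.43,1],[-0.204,0.02,-0.248,0,0,0.56,1],[-0.24,0.04,-0.248,0,0,0.66,1],[-0.28,0.06,-0.248,0,0,0.77,1],[-0.32,0.08,-0.248,0,0,0.88,1],[-0.36,0.1,-0.248,0,0,0.99,1],[-0.4,0.12,-0.22,0,0,1.09,1],[-0.44,0.14,-0.18,0,0,1.169,1],[-0.4635,0.145,-0.148,0,0,1.169,1],[-0.4635,0.145,-0.148,0,0,1.169,1],[-0.4635,0.145,-0.148,0,0,1.169,1],[-0.4635,0.145,-0.148,0,0,1.169,1]]'
python3 - <<'E'
from h import *
plan((.4394,-.0853,.05,-85),(.4394,-.0853,.007,-85))
d=ctrl.get_image("top");s=ctrl.get_image("scene")
t=cv2.resize(d["color"][185:250,310:375],None,fx=6,fy=6,interpolation=2);u=cv2.resize(s["color"][160:290,290:420],None,fx=3,fy=3,interpolation=2)
cv2.imwrite("pics/a2.png",np.hstack([t,u])[...,::-1])
E
```

```text
clock: 4.68
tcp_pos: [0.4372, -0.0882, 0.1483]
orientation: [0.999, 0.041, -0.001, 0.0]
wrist_force: [0.1, 0.0, 0.3]
finger_gap: 0.182
t4.68 tcp [ 0.4372 -0.0882  0.1483] gap 0.182 phi -85.3 q [-0.63  0.33  0.9   2.14 -0.35  0.83 -1.  ]
(0.4394, -0.0853, 0.05, -85) [0.0027, -0.0028, 0.0983] [0.001, 0.003, -0.006]
(0.4394, -0.0853, 0.007, -85) [0.0029, -0.0028, 0.1413] [0.001, 0.003, -0.006]
```

View pics/a2.png

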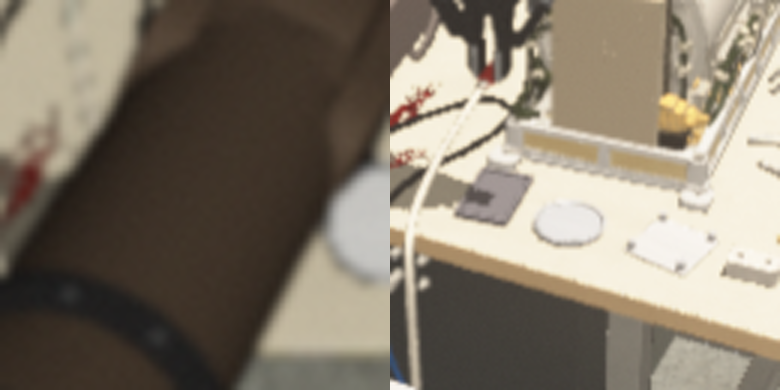

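```bash
python3 -m creep '[[0.003,-0.003,0.04,0,0,0,1],[0.003,-0.003,0.08,0,0,0,1],[0.003,-0.003,0.11,0,0,0,1],[0.003,-0.003,0.125,0,0,0,1],[0.003,-0.003,0.135,0,0,0,1],[0.003,-0.003,0.14,0,0,0,1],[0.003,-0.003,0.141,0,0,0,1],[0.003,-0.003,0.141,0,0,0,1]]'
python3 - <<'E'
from h import *
plan((.4394,-.0853,.007,-85))
E
```

```text
clock: 5.45
tcp_pos: [0.4425, -0.081, 0.0092]
orientation: [0.999, 0.045, 0.001, -0.0]
wrist_force: [-1.1, -0.5, -1.4]
finger_gap: 0.186
t5.45 tcp [ 0.4425 -0.081   0.0092] gap 0.186 phi -84.8 q [-0.38  0.57  0.61  2.24 -0.68  0.51 -0.72]
(0.4394, -0.0853, 0.007, -85) [-0.0035, 0.004, 0.0022] [-0.001, -0.002, 0.003]
```

```bash
python3 -m creep '[[-0.003,0.004,0.0,0,0,0,1],[-0.003,0.004,0.001,0,0,0,1],[-0.003,0.004,0.002,0,0,0,1],[-0.003,0.004,0.002,0,0,0,1],[-0.003,0.004,0.002,0,0,0,0.5],[-0.003,0.004,0.002,0,0,0,0.5],[-0.003,0.004,0.002,0,0,0,0.5],[-0.003,0.004,0,0,0,0,0.4],[-0.003,0.004,-0.01,0,0,0,0.4],[-0.003,0.004,-0.02,0,0,0,0.2],[-0.003,0.004,-0.05,0,0,0,0.2],[-0.003,0.004,-0.09,0,0,0,0],[-0.003,0.004,-0.14,0,0,0,0],[-0.003,0.004,-0.14,0,0,0,0],[-0.003,0.004,-0.14,0,0,0,0],[-0.003,0.004,-0.14,0,0,0,0]]'
python3 - <<'E'
from h import *
plan((.41,-.2,.2,-40),(.4300,-.371,.15,3),(.4300,-.371,.1,3))
E
```

```text
clock: 6.78
tcp_pos: [0.439, -0.0859, 0.1484]
orientation: [0.999, 0.044, 0.001, -0.0]
wrist_force: [-0.1, -0.1, -0.2]
finger_gap: 0.5
t6.78 tcp [ 0.439  -0.0859  0.1484] gap 0.500 phi -84.9 q [-0.64  0.33  0.92  2.14 -0.36  0.83 -0.98]
(0.41, -0.2, 0.2, -40) [-0.0389, 0.111, -0.0517] [-0.0, -0.002, -0.784]
(0.43, -0.371, 0.15, 3) [-0.0342, 0.2831, -0.0018] [0.0, -0.002, -1.534]
(0.43, -0.371, 0.1, 3) [-0.0343, 0.2832, 0.0482] [0.0, -0.002, -1.534]
```

```bash
python3 -m creep '[[0,0.03,-0.02,0,0,-0.12,0],[-0.01,0.06,-0.03,0,0,-0.24,0],[-0.02,0.09,-0.03,0,0,-0.36,0],[-0.03,0.11,-0.03,0,0,-0.48,0],[-0.033,0.14,-0.03,0,0,-0.6,0],[-0.034,0.16,-0.03,0,0,-0.72,0],[-0.034,0.18,-0.03,0,0,-0.84,0],[-0.034,0.2,-0.03,0,0,-0.96,0],[-0.034,0.22,-0.03,0,0,-1.08,0],[-0.034,0.24,-0.03,0,0,-1.2,0],[-0.034,0.26,-0.02,0,0,-1.32,0],[-0.034,0.27,0,0,0,-1.44,0],[-0.034,0.283,0.02,0,0,-1.534,0],[-0.034,0.283,0.048,0,0,-1.534,0],[-0.034,0.283,0.048,0,0,-1.534,0],[-0.034,0.283,0.048,0,0,-1.534,0],[-0.034,0.283,0.048,0,0,-1.534,0],[-0.034,0.283,0.048,0,0,-1.534,0]]'
python3 - <<'E'
from h import *
plan((.4300,-.371,.004,3))
d=ctrl.get_image("top");s=ctrl.get_image("scene")
t=cv2.resize(d["color"][180:245,330:395],None,fx=6,fy=6,interpolation=2);u=cv2.resize(s["color"][170:300,300:430],None,fx=3,fy=3,interpolation=2)
cv2.imwrite("pics/a3.png",np.hstack([t,u])[...,::-1])
E
```

```text
clock: 8.28
tcp_pos: [0.4303, -0.3714, 0.1012]
orientation: [0.689, 0.725, 0.0, 0.0]
wrist_force: [-0.5, -0.0, 0.6]
finger_gap: 0.499
t8.28 tcp [ 0.4303 -0.3714  0.1012] gap 0.499 phi 2.9 q [ 0.28  0.52  0.48  1.89 -0.32  0.81  0.98]
(0.43, -0.371, 0.004, 3) [0.0005, -0.0003, 0.0972] [0.001, 0.0, -0.001]
```

View pics/a3.png

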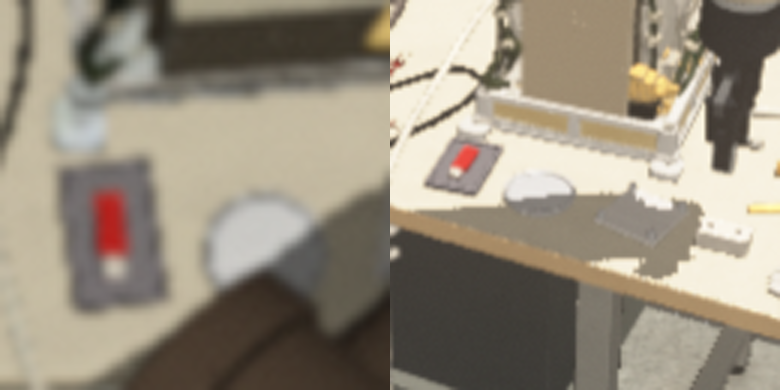

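```bash
python3 -m creep '[[0,0,0.04,0,0,0,0],[0,0,0.07,0,0,0,0],[0,0,0.085,0,0,0,0],[0,0,0.094,0,0,0,0],[0,0,0.094,0,0,0,0],[0,0,0.094,0,0,0,1],[0,0,0.094,0,0,0,1],[0,0,0.094,0,0,0,1],[0,0,0.094,0,0,0,1],[0,0,0.094,0,0,0,1],[0,0,0.094,0,0,0,1],[0,0,0.094,0,0,0,1],[0,0,0.08,0,0,0,1],[0,0,0.06,0,0,0,1],[0,0,0.03,0,0,0,1],[0,0,0,0,0,0,1],[0,0,0,0,0,0,1],[0,0,0,0,0,0,1],[0,0,0,0,0,0,1]]'
python3 - <<'E'
from h import *
plan((.437,-.2805,.1,-10.5),(.437,-.2805,.0125,-10.5))
E
```

```text
clock: 9.97
tcp_pos: [0.4297, -0.3709, 0.1001]
orientation: [0.689, 0.725, 0.0, -0.0]
wrist_force: [0.0, 0.0, -2.5]
finger_gap: 0.272
t9.97 tcp [ 0.4297 -0.3709  0.1001] gap 0.272 phi 2.9 q [ 0.27  0.52  0.49  1.89 -0.32  0.81  0.98]
(0.437, -0.2805, 0.1, -10.5) [0.0899, 0.012, 0.0002] [0.0, -0.0, 0.235]
(0.437, -0.2805, 0.0125, -10.5) [0.0899, 0.0119, 0.0877] [0.0, -0.0, 0.235]
```

```bash
python3 -m creep '[[0.03,0.004,0,0,0,0.1,1],[0.06,0.008,0,0,0,0.2,1],[0.09,0.012,0,0,0,0.235,1],[0.09,0.012,0.02,0,0,0.235,1],[0.09,0.012,0.05,0,0,0.235,1],[0.09,0.012,0.065,0,0,0.235,1],[0.09,0.012,0.075,0,0,0.235,1],[0.09,0.012,0.082,0,0,0.235,1],[0.09,0.012,0.086,0,0,0.235,1],[0.09,0.012,0.088,0,0,0.235,1],[0.09,0.012,0.088,0,0,0.235,1],[0.09,0.012,0.088,0,0,0.235,1]]'
python3 - <<'E'
from h import *
plan((.437,-.2805,.011,-10.5))
E
```

```text
clock: 10.97
tcp_pos: [0.4375, -0.2813, 0.0129]
orientation: [0.769, 0.639, 0.0, 0.0]
wrist_force: [0.3, 0.1, -1.9]
finger_gap: 0.275
t10.97 tcp [ 0.4375 -0.2813  0.0129] gap 0.275 phi -10.6 q [ 0.14  0.6   0.45  2.07 -0.47  0.58  0.74]
(0.437, -0.2805, 0.011, -10.5) [0.0007, -0.0006, 0.0019] [0.001, 0.0, -0.001]
```

```bash
python3 -m creep '[[0,0,0.001,0,0,0,1],[0,0,0.002,0,0,0,1],[0,0,0.002,0,0,0,1],[0,0,0.002,0,0,0,0.1],[0,0,0.002,0,0,0,0.1],[0,0,0.002,0,0,0,0.1],[0,0,0.002,0,0,0,0.1],[0,0,-0.02,0,0,0,0.1],[0,0,-0.06,0,0,0,0],[0,0,-0.1,0,0,0,0],[0,0,-0.14,0,0,0,0],[0,0,-0.14,0,0,0,0],[0,0,-0.14,0,0,0,0]]'
python3 - <<'E'
from h import *
plan((.576,-.4035,.1,14))
E
```

```text
clock: 12.05
tcp_pos: [0.4386, -0.2816, 0.1545]
orientation: [0.769, 0.639, 0.001, 0.002]
wrist_force: [0.7, -0.3, -1.2]
finger_gap: 0.502
t12.05 tcp [ 0.4386 -0.2816  0.1545] gap 0.502 phi -10.5 q [ 0.    0.39  0.62  1.96 -0.29  0.88  0.59]
(0.576, -0.4035, 0.1, 14) [-0.0947, 0.1571, 0.0553] [0.005, 0.002, -0.428]
```

```bash
python3 -m creep '[[-0.04,0.015,0,0,0,-0.1,0],[-0.08,0.03,0,0,0,-0.2,0],[-0.114,0.042,0,0,0,-0.3,0],[-0.11,0.08,0,0,0,-0.4,0],[-0.1,0.12,0.02,0,0,-0.428,0],[-0.095,0.157,0.04,0,0,-0.428,0],[-0.095,0.157,0.055,0,0,-0.428,0],[-0.095,0.157,0.055,0,0,-0.428,0],[-0.095,0.157,0.055,0,0,-0.428,0],[-0.095,0.157,0.055,0,0,-0.428,0],[-0.095,0.157,0.055,0,0,-0.428,0]]'
python3 - <<'E'
from h import *
plan((.576,-.4035,.004,14))
d=ctrl.get_image("top");s=ctrl.get_image("scene")
t=cv2.resize(d["color"][145:245,350:450],None,fx=4,fy=4,interpolation=2);u=cv2.resize(s["color"][170:270,370:470],None,fx=4,fy=4,interpolation=2)
cv2.imwrite("pics/a4.png",np.hstack([t,u])[...,::-1])
E
```

```text
clock: 12.97
tcp_pos: [0.5732, -0.4041, 0.0983]
orientation: [0.617, 0.787, -0.0, 0.0]
wrist_force: [-0.3, -0.6, 0.3]
finger_gap: 0.501
t12.97 tcp [ 0.5732 -0.4041  0.0983] gap 0.501 phi 13.9 q [ 0.27  0.71  0.45  1.53 -0.35  0.98  1.06]
(0.576, -0.4035, 0.004, 14) [-0.0, 0.0028, 0.0943] [0.0, 0.001, -0.002]
```

View pics/a4.png

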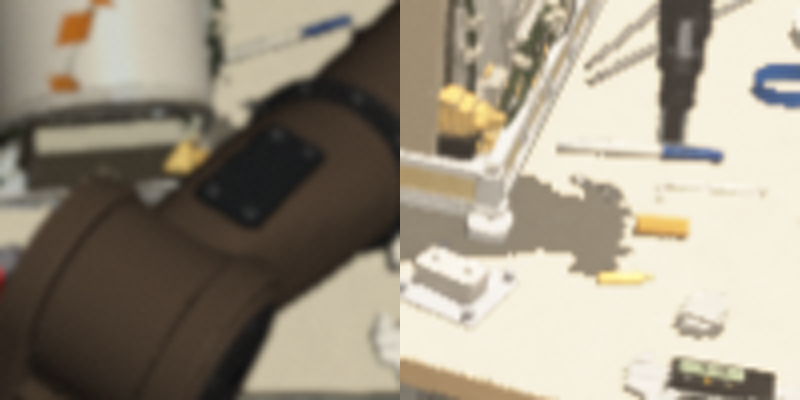

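```bash
python3 - <<'E'
from h import *
s=ctrl.get_image("scene")
print(w(s,(435.6,226.2),.008),w(s,(444.9,249.3),.009))
plan((.576,-.4035,.004,14))
E
```

```text
[ 0.57125924 -0.40854363  0.008     ] [ 0.46721221 -0.464676    0.009     ]
t13.12 tcp [ 0.5738 -0.4036  0.0986] gap 0.500 phi 13.9 q [ 0.27  0.71  0.45  1.53 -0.35  0.98  1.06]
(0.576, -0.4035, 0.004, 14) [-0.0003, 0.002, 0.0946] [0.001, 0.001, -0.001]
```

```bash
python3 -m creep '[[-0.001,0.001,0.04,0,0,0,0],[-0.001,0.001,0.07,0,0,0,0],[-0.001,0.001,0.085,0,0,0,0],[-0.001,0.001,0.093,0,0,0,0],[-0.001,0.001,0.094,0,0,0,0],[-0.001,0.001,0.094,0,0,0,1],[-0.001,0.001,0.094,0,0,0,1],[-0.001,0.001,0.094,0,0,0,1],[-0.001,0.001,0.094,0,0,0,1],[-0.001,0.001,0.094,0,0,0,1],[-0.001,0.001,0.094,0,0,0,1],[-0.001,0.001,0.094,0,0,0,1],[-0.001,0.001,0.094,0,0,0,1],[-0.001,0.001,0.08,0,0,0,1],[-0.001,0.001,0.05,0,0,0,1],[-0.001,0.001,0.01,0,0,0,1],[-0.001,0.001,-0.03,0,0,0,1],[-0.001,0.001,-0.05,0,0,0,1],[-0.001,0.001,-0.05,0,0,0,1],[-0.001,0.001,-0.05,0,0,0,1]]'
python3 - <<'E'
from h import *
plan((.44,-.40,.15,14),(.4274,-.178,.15,14),(.4274,-.178,.05,14))
d=ctrl.get_image("scene")
cv2.imwrite("pics/a5.png",cv2.resize(d["color"][120:240,360:480],None,fx=4,fy=4,interpolation=2)[...,::-1])
E
```

```text
clock: 14.78
tcp_pos: [0.5761, -0.4043, 0.1502]
orientation: [0.616, 0.788, 0.0, 0.002]
wrist_force: [-0.8, 0.2, -1.6]
finger_gap: 0.161
t14.78 tcp [ 0.5761 -0.4043  0.1502] gap 0.161 phi 14.0 q [ 0.25  0.66  0.47  1.48 -0.32  1.08  1.04]
(0.44, -0.4, 0.15, 14) [0.0371, -0.131, -0.0003] [0.003, 0.003, -0.0]
(0.4274, -0.178, 0.15, 14) [0.2555, -0.0896, -0.0007] [0.003, 0.003, -0.0]
(0.4274, -0.178, 0.05, 14) [0.2558, -0.0899, 0.0993] [0.003, 0.003, -0.0]
```

View pics/a5.png

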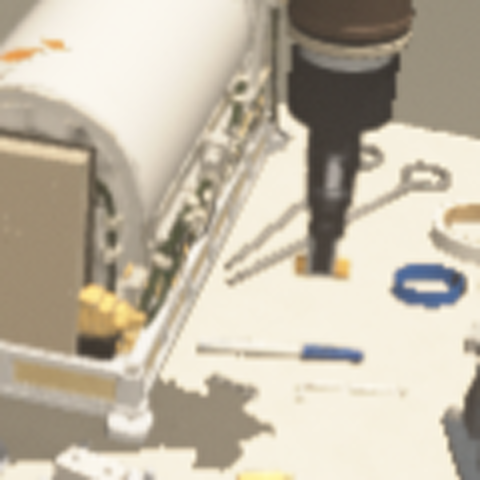

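```bash
python3 -m creep '[[0.01,-0.035,0,0,0,0,1],[0.02,-0.07,0,0,0,0,1],[0.03,-0.1,0,0,0,0,1],[0.037,-0.131,0,0,0,0,1],[0.07,-0.125,0,0,0,0,1],[0.11,-0.115,0,0,0,0,1],[0.15,-0.11,0,0,0,0,1],[0.19,-0.1,0,0,0,0,1],[0.225,-0.095,0,0,0,0,1],[0.2557,-0.09,0.02,0,0,0,1],[0.2557,-0.09,0.06,0,0,0,1],[0.2557,-0.09,0.1,0,0,0,1],[0.2557,-0.09,0.12,0,0,0,1],[0.2557,-0.09,0.12,0,0,0,1],[0.2557,-0.09,0.12,0,0,0,1],[0.2557,-0.09,0.12,0,0,0,1],[0.2557,-0.09,0.12,0,0,0,1]]'
python3 - <<'E'
from h import *
plan((.4274,-.178,.0095,14))
E
```

```text
clock: 16.25
tcp_pos: [0.427, -0.1779, 0.0286]
orientation: [0.616, 0.788, 0.0, 0.001]
wrist_force: [-0.6, 0.9, -1.2]
finger_gap: 0.164
t16.25 tcp [ 0.427  -0.1779  0.0286] gap 0.164 phi 13.9 q [ 0.    0.49  0.37  2.19 -0.35  0.51  0.88]
(0.4274, -0.178, 0.0095, 14) [-0.0002, 0.0003, 0.0191] [0.002, 0.001, -0.001]
```

```bash
python3 -m creep '[[0,0,0.01,0,0,0,1],[0,0,0.015,0,0,0,1],[0,0,0.018,0,0,0,1],[0,0,0.019,0,0,0,1],[0,0,0.02,0,0,0,1],[0,0,0.02,0,0,0,1],[0,0,0.02,0,0,0,0.5],[0,0,0.02,0,0,0,0.45],[0,0,0.02,0,0,0,0.45],[0,0,0.01,0,0,0,0.4],[0,0,-0.01,0,0,0,0.3],[0,0,-0.05,0,0,0,0.2],[0,0,-0.09,0,0,0,0],[0,0,-0.13,0,0,0,-0.5],[-0.03,0,-0.13,0,0,0,-0.5],[-0.07,0,-0.13,0,0,0,-0.5],[-0.11,0,-0.13,0,0,0,-0.5],[-0.15,0,-0.13,0,0,0,-0.5],[-0.15,0,-0.13,0,0,0,-0.5],[-0.15,0,-0.13,0,0,0,-0.5]]'
python3 - <<'E'
from h import *
plan((.40,-.33,.2,14))
d=ctrl.get_image("top");s=ctrl.get_image("scene")
t=cv2.resize(d["color"][185:245,333:393],None,fx=6.5,fy=6.5,interpolation=2);u=cv2.resize(s["color"][230:270,425:465],None,fx=9.75,fy=9.75,interpolation=2)
cv2.imwrite("pics/a6.png",np.hstack([t,u])[...,::-1])
E
```

```text
clock: 17.92
tcp_pos: [0.4617, -0.3257, 0.1575]
orientation: [0.617, 0.787, -0.001, 0.0]
wrist_force: [0.1, 0.0, -0.3]
finger_gap: 0.75
t17.92 tcp [ 0.4617 -0.3257  0.1575] gap 0.750 phi 13.7 q [ 0.14  0.44  0.53  1.85 -0.27  0.93  1.03]
(0.4, -0.33, 0.2, 14) [0.0104, -0.061, -0.0424] [-0.001, 0.001, -0.005]
```

View pics/a6.png

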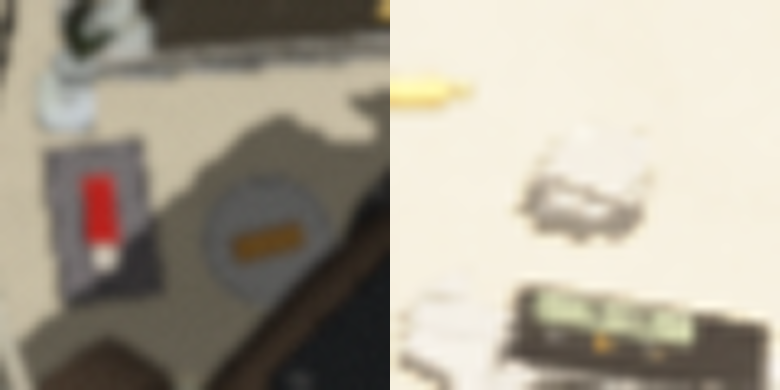

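```bash
python3 - <<'E'
import cv2,numpy as np
t=cv2.imread("pics/top0.png");s=cv2.imread("pics/scene0.png")
def f(a):
    a=cv2.resize(a,(390,390),interpolation=cv2.INTER_CUBIC).astype(float);return np.clip((a-60)*1.3,0,255).astype(np.uint8)
cv2.imwrite("pics/dc.png",np.hstack([f(t[197:217,441:461]),f(s[235:259,433:457])]))
E
```

```text
(no output)
```

View pics/dc.png

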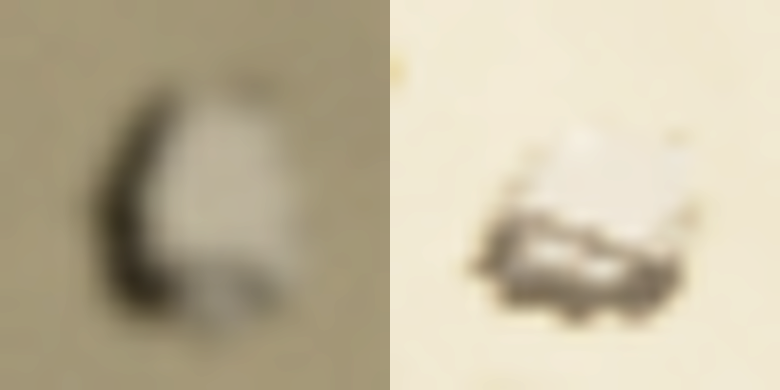

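```bash
python3 - <<'E'
from h import *
d=ctrl.get_image("top");s=ctrl.get_image("scene")
t=lambda a,b:(441+(a+.5)/19.5-.5,197+(b+.5)/19.5-.5)
c=lambda a,b:(433+(a-390+.5)/16.25-.5,235+(b+.5)/16.25-.5)
for n,u,z in [('TL',(165,85),.015),('TR',(270,90),.015),('BL',(145,255),.015),('BR',(295,265),.015),('bot',(215,322),.0),('botmid',(215,290),.008)]: print(n,w(d,t(*u),z).round(4))
for n,u,z in [('fTL',(495,212),.015),('fTR',(672,258),.015),('fBL',(480,268),.0),('fBR',(665,315),0),('hTL',(550,135),.015),('hTR',(685,140),.015)]: print(n,w(s,c(*u),z).round(4))
plan((.475,-.46,.15,5))
E
```

```text
TL [ 0.5003 -0.4527  0.015 ]
TR [ 0.4992 -0.4722  0.015 ]
BL [ 0.4682 -0.4472  0.015 ]
BR [ 0.4661 -0.475   0.015 ]
bot [ 0.4576 -0.4638  0.    ]
botmid [ 0.4625 -0.4619  0.008 ]
fTL [ 0.46   -0.4484  0.015 ]
fTR [ 0.4603 -0.4803  0.015 ]
fBL [ 0.4625 -0.4467  0.    ]
fBR [ 0.4633 -0.4802  0.    ]
hTL [ 0.4865 -0.4514  0.015 ]
hTR [ 0.4954 -0.4739  0.015 ]
t18.12 tcp [ 0.4623 -0.3214  0.1573] gap 0.754 phi 14.1 q [ 0.13  0.44  0.53  1.85 -0.27  0.93  1.03]
(0.475, -0.46, 0.15, 5) [-0.1375, -0.0214, 0.0071] [-0.0, -0.001, 0.158]
```

```bash
python3 -m creep '[[-0.04,0,0,0,0,0.1,-0.3],[-0.08,-0.01,0,0,0,0.2,-0.3],[-0.12,-0.018,0,0,0,0.28,-0.3],[-0.141,-0.018,0.02,0,0,0.28,-0.3],[-0.141,-0.018,0.06,0,0,0.28,-0.3],[-0.141,-0.018,0.08,0,0,0.28,-0.3],[-0.141,-0.018,0.08,0,0,0.28,-0.3],[-0.141,-0.018,0.08,0,0,0.28,-0.3],[-0.141,-0.018,0.08,0,0,0.28,-0.3],[-0.141,-0.018,0.08,0,0,0.28,-0.3]]'
python3 - <<'E'
from h import *
plan((.4795,-.4625,.005,-2))
E
```

```text
clock: 18.95
tcp_pos: [0.4802, -0.4645, 0.0796]
orientation: [0.719, 0.695, 0.0, 0.002]
wrist_force: [0.0, -0.2, 0.5]
finger_gap: 0.649
t18.95 tcp [ 0.4802 -0.4645  0.0796] gap 0.649 phi -2.0 q [ 0.35  0.7   0.54  1.65 -0.43  0.91  1.02]
(0.4795, -0.4625, 0.005, -2) [0.0021, -0.001, 0.0746] [0.003, 0.002, -0.0]
```

```bash
python3 -m creep '[[0.001,-0.001,0.03,0,0,0,-0.3],[0.001,-0.001,0.055,0,0,0,-0.3],[0.001,-0.001,0.068,0,0,0,-0.3],[0.001,-0.001,0.074,0,0,0,-0.3],[0.001,-0.001,0.074,0,0,0,-0.3],[0.001,-0.001,0.074,0,0,0,-0.3],[0.001,-0.001,0.074,0,0,0,1],[0.001,-0.001,0.074,0,0,0,1],[0.001,-0.001,0.074,0,0,0,1],[0.001,-0.001,0.074,0,0,0,1],[0.001,-0.001,0.074,0,0,0,1],[0.001,-0.001,0.074,0,0,0,1],[0.001,-0.001,0.074,0,0,0,1],[0.001,-0.001,0.074,0,0,0,1]]'
python3 - <<'E'
from h import *
print(ctrl.sense()["wrist_force"])
plan((.4795,-.4625,.15,-2))
E
```

```text
clock: 20.12
tcp_pos: [0.4789, -0.464, 0.0052]
orientation: [0.72, 0.694, 0.0, 0.001]
wrist_force: [0.3, 1.6, 7.4]
finger_gap: 0.372
[0.26262798 1.58969192 7.36080244]
t20.12 tcp [ 0.4789 -0.464   0.0052] gap 0.372 phi -2.1 q [ 0.39  0.78  0.49  1.69 -0.48  0.79  1.06]
(0.4795, -0.4625, 0.15, -2) [0.0013, 0.0009, -0.1448] [0.002, 0.002, -0.001]
```

```bash
python3 -m creep '[[0,0,-0.01,0,0,0,1],[0,0,-0.03,0,0,0,1],[0,0,-0.06,0,0,0,1],[0,0,-0.09,0,0,0,1],[0,0,-0.12,0,0,0,1],[0,0,-0.16,0,0,0,1],[0,0,-0.19,0,0,0,1],[0,0,-0.22,0,0,0,1],[0,0,-0.22,0,0,0,1],[0,0,-0.22,0,0,0,1],[0,0,-0.22,0,0,0,1]]'
python3 - <<'E'
from h import *
plan((.42,-.35,.25,5),(.40,-.1,.25,20),(.39,.2,.25,40),(.42,.40,.25,50),(.511,.4403,.2,40))
d=ctrl.get_image("scene")
cv2.imwrite("pics/a7.png",cv2.resize(d["color"][130:270,370:510],None,fx=4,fy=4,interpolation=2)[...,::-1])
E
```

```text
clock: 21.03
tcp_pos: [0.4779, -0.4628, 0.2236]
orientation: [0.72, 0.694, 0.0, 0.0]
wrist_force: [-0.1, 0.8, -0.6]
finger_gap: 0.371
t21.03 tcp [ 0.4779 -0.4628  0.2236] gap 0.371 phi -2.1 q [ 0.31  0.56  0.62  1.51 -0.34  1.18  0.95]
(0.42, -0.35, 0.25, 5) [0.1106, -0.0619, -0.0264] [0.0, -0.0, -0.123]
(0.4, -0.1, 0.25, 20) [0.3597, -0.0909, -0.0263] [0.0, -0.0, -0.385]
(0.39, 0.2, 0.25, 40) [0.6592, -0.1117, -0.0263] [0.001, -0.0, -0.734]
(0.42, 0.4, 0.25, 50) [0.8601, -0.089, -0.0262] [0.001, 0.0, -0.909]
(0.511, 0.4403, 0.2, 40) [0.9037, 0.0005, 0.0238] [0.001, -0.0, -0.734]
```

View pics/a7.png

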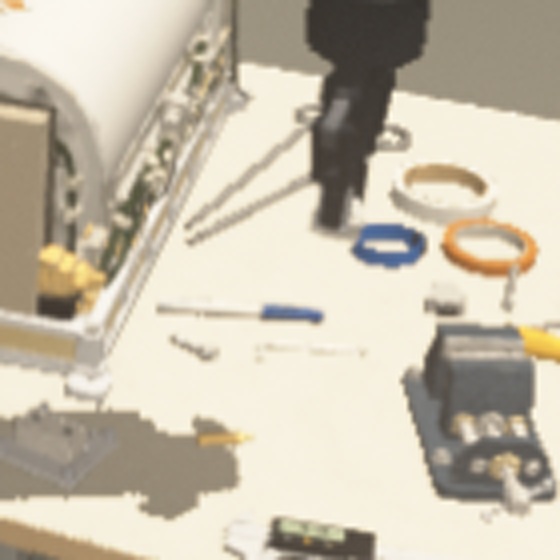

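```bash
python3 -m creep '[[0.035,-0.02,-0.01,0,0,-0.04,1],[0.07,-0.04,-0.02,0,0,-0.08,1],[0.11,-0.062,-0.026,0,0,-0.12,1],[0.145,-0.066,-0.026,0,0,-0.16,1],[0.18,-0.07,-0.026,0,0,-0.2,1],[0.215,-0.074,-0.026,0,0,-0.24,1],[0.25,-0.078,-0.026,0,0,-0.28,1],[0.285,-0.082,-0.026,0,0,-0.32,1],[0.32,-0.086,-0.026,0,0,-0.36,1],[0.36,-0.091,-0.026,0,0,-0.4,1],[0.395,-0.093,-0.026,0,0,-0.44,1],[0.43,-0.096,-0.026,0,0,-0.48,1],[0.465,-0.098,-0.026,0,0,-0.52,1],[0.5,-0.1,-0.026,0,0,-0.56,1],[0.535,-0.103,-0.026,0,0,-0.6,1],[0.57,-0.106,-0.026,0,0,-0.64,1],[0.605,-0.109,-0.026,0,0,-0.68,1],[0.64,-0.111,-0.026,0,0,-0.72,1],[0.66,-0.111,-0.026,0,0,-0.734,1],[0.66,-0.111,-0.026,0,0,-0.734,1]]'
python3 - <<'E'
from h import *
plan((.42,.40,.22,50),(.511,.4405,.06,50))
E
```

```text
clock: 22.75
tcp_pos: [0.39, 0.2047, 0.2484]
orientation: [0.42, 0.908, -0.0, -0.001]
wrist_force: [-0.4, -0.3, -0.2]
finger_gap: 0.372
t22.75 tcp [0.39   0.2047 0.2484] gap 0.372 phi 40.4 q [-0.69  0.11  0.09  1.98 -0.01  1.05  0.12]
(0.42, 0.4, 0.22, 50) [0.1293, 0.1494, 0.0284] [-0.001, -0.001, -0.168]
(0.511, 0.4405, 0.06, 50) [0.1011, 0.2451, 0.1883] [-0.001, -0.001, -0.168]
```

```bash
python3 -m creep '[[0.026,0.03,0,0,0,-0.04,1],[0.052,0.06,0,0,0,-0.08,1],[0.078,0.09,0,0,0,-0.12,1],[0.104,0.12,0.01,0,0,-0.168,1],[0.129,0.149,0.02,0,0,-0.168,1],[0.12,0.18,0.04,0,0,-0.168,1],[0.11,0.215,0.06,0,0,-0.168,1],[0.103,0.243,0.08,0,0,-0.168,1],[0.103,0.243,0.11,0,0,-0.168,1],[0.103,0.243,0.15,0,0,-0.168,1],[0.103,0.243,0.19,0,0,-0.168,1],[0.103,0.243,0.21,0,0,-0.168,1],[0.103,0.243,0.21,0,0,-0.168,1],[0.103,0.243,0.21,0,0,-0.168,1],[0.103,0.243,0.21,0,0,-0.168,1],[0.103,0.243,0.21,0,0,-0.168,1]]'
python3 - <<'E'
from h import *
plan((.511,.4405,.01,50))
s=ctrl.get_image("scene");u,v=px(s,np.array([.511,.44,.01])).astype(int);print(u,v)
cv2.imwrite("pics/a8.png",cv2.resize(s["color"][v-50:v+30,u-50:u+50],None,fx=6,fy=6,interpolation=2)[...,::-1])
E
```

```text
clock: 24.08
tcp_pos: [0.5123, 0.4363, 0.0416]
orientation: [0.345, 0.938, 0.002, 0.001]
wrist_force: [-0.6, 0.4, 0.1]
finger_gap: 0.371
t24.08 tcp [0.5123 0.4363 0.0416] gap 0.371 phi 49.6 q [-0.8   0.7   0.02  1.63 -0.02  0.81  0.09]
(0.511, 0.4405, 0.01, 50) [0.0037, 0.0023, 0.0316] [0.003, 0.001, -0.007]
206 177
```

View pics/a8.png

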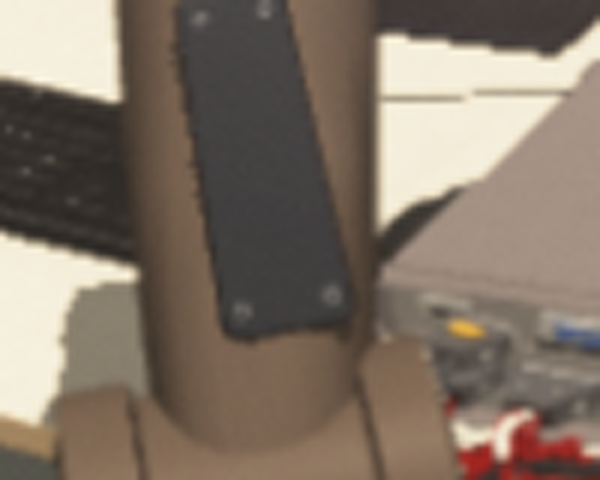

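```bash
python3 -m creep '[[0.002,0.002,0.01,0,0,0,1],[0.002,0.002,0.02,0,0,0,1],[0.002,0.002,0.026,0,0,0,1],[0.002,0.002,0.03,0,0,0,1],[0.002,0.002,0.031,0,0,0,1],[0.002,0.002,0.031,0,0,0,1],[0.002,0.002,0.031,0,0,0,1]]'
python3 - <<'E'
from h import *
plan((.511,.4405,.009,50))
E
```

```text
clock: 24.72
tcp_pos: [0.5099, 0.438, 0.0091]
orientation: [0.345, 0.939, -0.001, -0.0]
wrist_force: [-6.2, -4.2, 15.8]
finger_gap: 0.368
t24.72 tcp [0.5099 0.438  0.0091] gap 0.368 phi 49.6 q [-0.8   0.74  0.02  1.64 -0.02  0.76  0.09]
(0.511, 0.4405, 0.009, 50) [0.0008, 0.0026, 0.0001] [-0.001, -0.0, -0.007]
```

```bash
python3 -m creep '[[0,0,0,0,0,0,0.05],[0,0,0,0,0,0,0],[0,0,0,0,0,0,0],[0,0,0,0,0,0,0],[0,0,-0.02,0,0,0,-0.1],[0,0,-0.05,0,0,0,-0.1],[0,0,-0.09,0,0,0,-0.1],[0,0,-0.13,0,0,0,-0.1],[0,0,-0.17,0,0,0,-0.1],[0,0,-0.2,0,0,0,-0.1],[0.04,-0.01,-0.2,0,0,0,-0.1],[0.08,-0.02,-0.2,0,0,0,-0.1],[0.12,-0.03,-0.2,0,0,0,-0.1],[0.16,-0.04,-0.2,0,0,0,-0.1],[0.2,-0.05,-0.2,0,0,0,-0.1],[0.24,-0.06,-0.2,0,0,0,-0.1],[0.27,-0.07,-0.2,0,0,0,-0.1],[0.27,-0.07,-0.2,0,0,0,-0.1],[0.27,-0.07,-0.2,0,0,0,-0.1]]'
python3 - <<'E'
from h import *
plan()
d=ctrl.get_image("top");s=ctrl.get_image("scene");u,v=px(s,np.array([.511,.44,.01])).astype(int)
r=lambda a,w_,h:cv2.resize(a,(w_,h),interpolation=2)
A=np.hstack([r(d["color"][183:218,188:223],280,280),r(s["color"][v-20:v+20,u-20:u+20],280,280)])
B=r(d["color"][170:240,335:475],560,280)
cv2.imwrite("pics/fin.png",np.vstack([A,B])[...,::-1])
E
```

```text
clock: 26.3
tcp_pos: [0.2569, 0.5611, 0.2081]
orientation: [0.343, 0.939, -0.0, -0.0]
wrist_force: [1.1, -0.7, 0.2]
finger_gap: 0.55
t26.30 tcp [0.2569 0.5611 0.2081] gap 0.550 phi 49.9 q [-1.21  0.44 -0.03  1.62  0.01  1.08 -0.37]
```

View pics/fin.png

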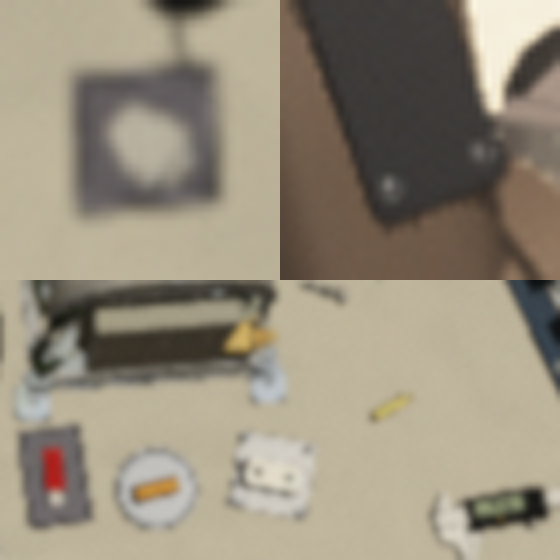

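```bash
python3 -c "
from rig import ctrl
print(ctrl.hand_in())"
```

```text
the job is handed in; nothing more can be done
None
```

I laid out all four kit parts in their stations and handed the job in at about 26 s on the robot's clock, with the arm clear of everything. The hand-in gives no verdict.

**Memory stick:** In the last top picture it lies centred and lengthwise in the oblong tray.

**Thick spacer:** It lies flat in the middle of the round dish.

**Steel block:** It is centred on the stud plate, and its two holes line up with the plate's slope of about 10°.

**D connector:** It lies about 2 mm off the centre of the square tray by eye. I could check it only from the top camera, because the arm blocked the scene view. The wrist force was about 16 N as it was set down, which I took to be the connector seating on the tray floor. I did not confirm its tilt separately.

**Thin spacer and cap screw:** I never touched the thin spacer, and it looks unmoved in the last picture. I did not touch the cap screw either. It looked unmoved in the earlier views, but only part of it was in the last crop and I did not measure it again.

**Disagreements:** The two cameras differed by about 5 mm on the thick spacer's position and about 10 mm on the D connector's. Both grasps still held.

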